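# Bolt the heat press's slide-out table home

## Task

Push the heat press's slide-out lower table fully home by its black handle, then press the red spring catch down with one fingertip and, while it is held down, use the other finger to push the bolt across by its upright tab until it is fully home in the table. Then take the hand away so that the catch springs back up and locks the bolt. Only push and press: pick nothing up, leave the coaster lying on the table's pad and everything else where it stands.

Things in the scene. Friction and masses are not known exactly. Their poses are not given: they have to be found in the camera images.
- press: turquoise swing-away heat press, fixed; chassis 340 mm deep, 480 mm wide, its deck 55 mm above the work surface; the heating head is swung aside over its left (underside 140 mm up). Origin on the work surface under the chassis, midway in its depth; x points into the press, away from its front, y to the left seen from the front, z up. All its parts below share these axes; the press stands at a small yaw
- bed (a joint): how far the slide-out lower table (platen with an orange pad, 230 x 300 mm, pad top 110 mm above the work surface) stands out of the press towards -x, in m: 0 = fully home on its stop; it starts 0.025 to 0.055 out. It slides with about 5 N of friction and stays where it is left
- bed_handle (a point): black arched handle on the slide-out table's front rim: round bar 18 mm thick, 110 mm long (along y), axis 40 mm and top 49 mm above this point, legs at both ends. Point: middle of the handle's foot, 102 mm above the work surface; free room in front of it (-x)
- bolt (a joint): how far the bolt is slid along the press's +y, into the table, in m: 0 = drawn, 0.032 = end stop, fully home. Friction about 3 N, up to 6 N with the catch rubbing on it
- keeper (a point): middle of the hole's mouth in the steel plate at the slide-out table's right side, marked yellow above, that the bolt enters; it moves with the table and stands before the bolt (4 mm play) only when the table is home, else the plate stops the bolt after 6 mm
- bolt_tab (a point): upright chrome tab with black faces on the bolt's tail, right of the table, by which the bolt is pushed: 30 mm (x) by 8 mm (y), 40 mm tall. Point: middle of its foot, 83 mm above the work surface. Push its -y (right) face; beside that face there is free room down to 75 mm above the work surface
- catch (a joint): angle of the spring catch, a rocker whose pawl locks the bolt, in rad: 0 = up, pawl in a notch (bolt has 2 mm play); above 0.16 the pawl is clear; 0.30 = stop. Pressing the plate's middle takes 3.5 N at first, 7 N at the stop. Once the bolt has left its notch the pawl rides on it (about 0.15); with the bolt fully home and the plate let go it drops into a second notch (0)
- catch_plate (a point): red ribbed plate of the catch, pressed down: 36 mm (x) by 55 mm (y). Point: middle of its top, 99 mm above the work surface when up; it sinks 5.5 mm to free the bolt, 10 mm to the stop. At the start it lies 60 mm in front (-x) and 2.5 mm left (+y) of the tab's middle, so one finger can stand on it, the other at the tab's -y side; both may move along y together
- catch_shaft (a point): the rocker's shaft, 8 mm thick, along y between the red plate and the bolt, 35 mm behind (+x) and 6 mm below the middle of the red plate; this is its point level with the pawl. The chrome cheeks that carry it reach 99 mm above the work surface
- coaster: white glazed coaster blank, 95 x 95 x 7 mm, lying on the bed's orange silicone pad (it rides along with the bed); origin at the centre of its underside
- tape_roll: amber roll of heat tape, 60 mm across, 19 mm high, lying on the chassis behind the bolt unit; origin at the centre of its underside
- tumbler: white tumbler with a clear lid, 84 mm across, 130 mm high, standing on the table; origin at the centre of its foot
- mug: white mug, 82 mm across plus its handle, 95 mm high, standing on the table; origin at the centre of its foot
- spray: blue bottle with a white cap, 54 mm across, 140 mm high, standing on the table; origin at the centre of its foot
- squeegee: flat teal squeegee, 85 x 100 x 10 mm, lying on the table between robot and press; origin at the centre of its underside
- lint_brush: hand brush lying on the table, about 200 mm long; origin near its middle

How it is judged (in metres and radians):
On the way, in this order (a step that is already met when the one before it is completed fails the run):
1. the slide-out table is pushed home, the bolt still drawn (value of joint bed below 0.003 m and value of joint bolt below 0.004 m), for 0.1 s.
2. the bolt is on its way, pushed by one finger while the other holds the catch down (value of joint bolt above 0.004 m and value of joint catch above 0.12 rad and contact force between the fingers and catch above 0.5 N and contact force between the fingers and bolt above 0.5 N), for 0.05 s.
At the end, for the whole second after the job is handed in: the slide-out table is home (within 3 mm), the bolt is fully across (within 3.5 mm of its end stop), and the catch has sprung back up (less than 0.05 rad) so that it locks the bolt (value of joint bed below 0.003 m and value of joint bolt above 0.0285 m and value of joint catch below 0.05 rad); the robot touches nothing.
It fails at once if the tape roll is lifted, tipped or shifted by more than 30 mm (distance of tape_roll from where it was at the start of the episode above 0.03 m or angle between tape_roll's own z axis and vertical above 0.35 rad).
It fails at once if the tumbler, mug or bottle is lifted, tipped or shifted by more than 30 mm (distance of any of tumbler, mug, spray from where it was at the start of the episode above 0.03 m or angle between any of tumbler, mug, spray's own z axis and vertical above 0.35 rad).
It fails at once if the squeegee or the brush is lifted, tipped or shifted by more than 30 mm (distance of any of squeegee, lint_brush from where it was at the start of the episode above 0.03 m or angle between squeegee's own z axis and vertical above 0.35 rad).
It fails at once if the coaster is lifted, tipped or slid about on the bed (distance of coaster from where it was at the start of the episode above 0.09 m or z of coaster in the frame of press above 0.125 m or z of coaster in the frame of press below 0.1 m or angle between coaster's own z axis and vertical above 0.2 rad).
It also fails if it takes over 43 s, if anything falls off the work surface, if the arm or the gripper's body presses on something with over 40 N, if the wrist force passes 120 N, or if a joint passes its speed limit or range.

## Robot

A 6-joint arm with a two-finger parallel gripper is mounted at the origin on the work surface. World frame = base frame: x ahead of the robot, y to its left, z up, the work surface at z = 0. Lengths are in mm, angles in rad, forces in N, time in s.
With the tool pointing down it reaches from about 300 to 775 mm from the base axis. Payload 14.6 kg.
Tool frame: the origin (TCP) lies midway between the tips of the shut fingers; the grasp point (between the pads) lies 19 mm behind it; y points along the fingers, z is the direction in which the jaws open and shut, and the axes are right-handed (so a half turn about y gives the same grasp; the last joint's range is limited). The gripper opens to 94 mm and grips with 3 to 60 N. Pads are 16 mm wide; open, the fingers measure 119 mm over their backs; the gripper's body (75 mm by 177 mm) begins 78 mm behind the grasp point.
Start: joints at [1.227, 0.3, 1.521, -0, 1.321, -0.067], TCP at [150.301, 529.055, 205.446] pointing down, gripper open.
Joint ranges: [-3.03, 3.03], [-0.79, 2.21], [0.23, 2.52], [-1.04, 4.18], [0, 3.07], [-2.55, 2.55]. Speed limits (rad/s): [2.22, 2.22, 2.57, 3.14, 3.14, 3.14].

## Interface

Orientations are given as [roll, pitch, yaw] about the fixed x, y, z axes, in that order (R = Rz(yaw) Ry(pitch) Rx(roll)).
In Python, from cell import manip gives the robot as it stands.
- The arm moves only by the tool play_rows, never from a script. Its argument "series" is a list of rows, each a list of 3 entries, a list of its own where there are three numbers: the shift along the tool's x, y, z in m, then the turn about the tool's y in rad, then the closure, from 0 (fully open) to 1 (shut). In form: [[[dx, dy, dz], twist, grip], ...]. A call has 1 to 20 rows; each row is the pose to reach, as a shift and turn from the pose measured when the call began, along the tool's axes at that moment; what a row does not reach only later rows make up. A row lasts 1/10 s, in which the tool goes at most 50 mm and 8.59 degrees, less where a joint would pass 70% of its speed; a pose out of reach is approached as far as the arm can. A call with a gripper value outside its range is refused whole. The fingers move at their own pace and stop on an object; "squeeze" is the grip in N (left out, the last holds). Time passes only in rows, so rows that repeat a pose let the fingers close. It gives the time, the measured TCP pose, the force and the opening at its end, in the units of the state.
- manip.read_state(): the state, without advancing time (a new reading comes with each control period).
- manip.camera(name): name is "side" or "top" or "wrist"; returns the picture (400x640x3 uint8, red, green, blue); there is no depth.
- manip.camera_params(name): a dict with "K" (3x3 intrinsics, pixels), "rvec" (rotation vector, rad) and "tvec" (3), from world to camera coordinates, as OpenCV has them. Camera axes: x right, y down, z forward; pixel columns grow to the right and rows downward; lengths in mm; the calibration is good to about 2 mm. The wrist camera is an equidistant fisheye: a pixel r from the principal point sees the ray r / f radians off the axis. A picture is of the moment at which its call begins: read the wrist's pose just before it. camera_params takes no time and is no camera call; for the wrist camera it gives the pose at the moment of the call.
- manip.sign_off(): hands the job in, once; it reports no verdict.
The state is a dict: "clock": time; "joints": joint angles; "qd": joint speeds; "effort": joint torques, N m; "eef_pos": TCP position; "eef_rot": TCP orientation; "wrist_force": force on the tool from outside, world axes, zero at the start; "moment": the same for the moment, N m; "finger_gap": finger opening in mm.
Only numpy, scipy, OpenCV 4.12 (cv2) and the standard library are available. Lean on these libraries where they do the work, as an engineer would, in place of code of your own. Each camera call takes 0.05 s, during which the arm holds its last target. There are 200 camera calls.

## Working session

There is one attempt and no reset: what is moved stays moved. The work goes in short steps, Python scripts to look and compute and a tool call to move; the robot and the scene stay as the last step left them, time stands still between calls to the robot, and variables do not carry over. Pictures are saved under pics/ and viewed, about 8 in all and at most 12, crops included, and the job is handed in when it is done.

Besides the shell and the picture viewer there is one more tool, called after "Call:" as name(argument=value, ...) on one line, values as JSON. play_rows: Moves the arm, as the interface text tells. Its arguments: {"type":"object","properties":{"series":{"type":"array","items":{"type":"array"}},"squeeze":{"type":"number"}},"required":["series"]}

```bash
mkdir -p pics; python3 - <<'E'
from cell import manip
import cv2,numpy as np
s=manip.read_state(); print({k:np.round(v,3).tolist() for k,v in s.items()})
for n in ["top","side"]:
    im=manip.camera(n); cv2.imwrite(f"pics/{n}0.png",im[:,:,::-1])
    p=manip.camera_params(n); print(n,{k:np.round(v,3).tolist() for k,v in p.items()})
E
```

```text
{'clock': 0.0, 'joints': [1.227, 0.3, 1.522, -0.0, 1.321, -0.067], 'qd': [0.001, 0.001, 0.002, 0.0, -0.0, -0.001], 'effort': [-0.0, -53.18, -35.274, 0.071, 0.024, -0.0], 'eef_pos': [150.216, 528.805, 204.876], 'eef_rot': [-1.572, 0.0, -0.277], 'wrist_force': [0.193, -0.544, -0.554], 'moment': [0.033, -0.004, 0.021], 'finger_gap': 94.134}
top {'K': [[462.58, 0.0, 314.503], [0.0, 462.58, 205.773], [0.0, 0.0, 1.0]], 'rvec': [2.194, -2.146, 0.105], 'tvec': [-77.659, 520.256, 1533.97]}
side {'K': [[512.558, 0.0, 322.065], [0.0, 512.558, 193.213], [0.0, 0.0, 1.0]], 'rvec': [2.13, -0.054, 0.057], 'tvec': [-525.076, 54.75, 1411.824]}
```

View pics/top0.png

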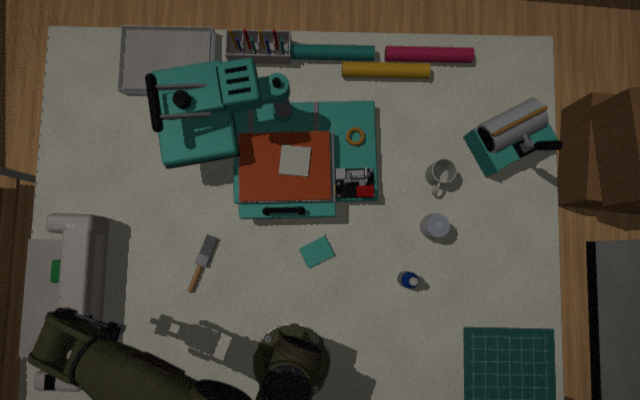

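View pics/side0.png

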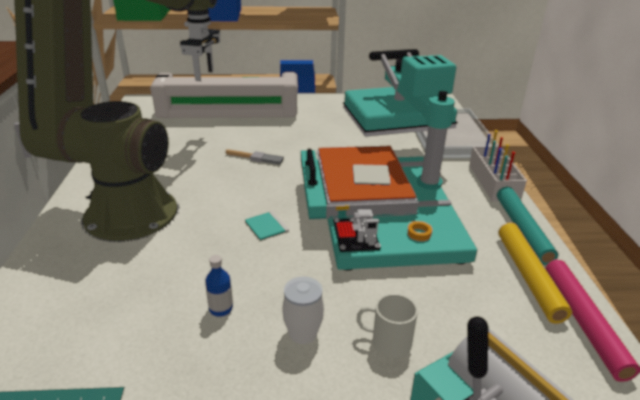

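The top view shows the press: handle at about (284,211), red plate at (364,190), bolt unit around (355,178), tape roll at (355,136). I'll cast rays to planes and enlarge the bolt unit.

```bash
cat > h.py <<'E'
import cv2,numpy as np
from cell import manip
def ray(p,uv,fish=False):
    R=cv2.Rodrigues(np.float64(p["rvec"]))[0]; t=np.float64(p["tvec"]).ravel(); K=np.float64(p["K"])
    d=np.linalg.inv(K)@[uv[0],uv[1],1.]
    if fish:
        r=np.hypot(d[0],d[1]); d=np.array([d[0]/r*np.sin(r),d[1]/r*np.sin(r),np.cos(r)]) if r>1e-9 else d
    return -R.T@t, R.T@d
def onplane(p,uv,z,fish=False):
    c,d=ray(p,uv,fish); return c+d*(z-c[2])/d[2]
def proj(p,X,fish=False):
    R=cv2.Rodrigues(np.float64(p["rvec"]))[0]; K=np.float64(p["K"])
    x=R@np.float64(X)+np.float64(p["tvec"]).ravel()
    if fish:
        r=np.hypot(x[0],x[1]); th=np.arctan2(r,x[2]); q=x[:2]/r*th
    else: q=x[:2]/x[2]
    return K[:2,:2]@q+K[:2,2]
def blob(m):
    n,l,st,c=cv2.connectedComponentsWithStats(m.astype(np.uint8)); i=1+np.argmax(st[1:,4]); return c[i],st[i,4],l==i
E
python3 - <<'E'
from h import *
im=cv2.imread("pics/top0.png");p=manip.camera_params("top")
hsv=cv2.cvtColor(im,cv2.COLOR_BGR2HSV);H,S,V=[hsv[...,i].astype(int) for i in range(3)]
def roi(m,x0,x1,y0,y1):
    z=np.zeros_like(m);z[y0:y1,x0:x1]=m[y0:y1,x0:x1];return z
red=roi(((H<5)|(H>172))&(S>180)&(V>90),340,385,165,205)
blk=roi((V<45),255,315,200,220)
org=roi((H<12)&(S>150)&(V>90),236,334,128,206)
for n,m,z in(("red",red,99),("handle",blk,146),("pad",org,110)):
    c,a,l=blob(m); r=cv2.minAreaRect(np.argwhere(l)[:,::-1].astype(np.float32))
    print(n,c,a,onplane(p,c,z)); b=cv2.boxPoints(r); print(np.round([onplane(p,q,z)[:2] for q in b],1).tolist())
for n,q,z in(("chR",(377,199),55),("chRback",(375,101),55),("squeegee",(318,251),10),("mug",(443,175),90),("tumb",(435,226),120),("spray",(409,281),130),("brush",(203,263),15)): print(n,onplane(p,q,z))
cv2.imwrite("pics/c1.png",cv2.resize(im[120:220,250:390],None,fx=5.5,fy=5.5,interpolation=cv2.INTER_CUBIC))
E
```

```text
red [357.6875 191.1875] 16 [ 564.87046349 -204.43198053   99.        ]
[[552.5, -202.4], [578.4, -202.0], [578.6, -211.7], [552.7, -212.0]]
handle [284.22463768 210.48550725] 276 [493.15573972  27.1872187  146.        ]
[[502.6, 93.5], [505.5, -37.1], [480.5, -37.7], [477.6, 92.7]]
pad [285.40799415 172.60443578] 4103 [618.4482681   29.36554623 110.        ]
[[742.3, 188.5], [759.4, -104.5], [539.5, -116.5], [522.7, 172.3]]
chR [ 546.04575436 -272.66669765   55.        ]
chRback [ 879.54756319 -262.93674794   55.        ]
squeegee [370.40351836 -81.26816445  10.        ]
mug [ 625.23847861 -481.88463462   90.        ]
tumb [ 456.84650052 -447.57151553  120.        ]
spray [ 284.1297155 -364.001061   130.       ]
brush [321.78235578 303.58048119  15.        ]
```

View pics/c1.png

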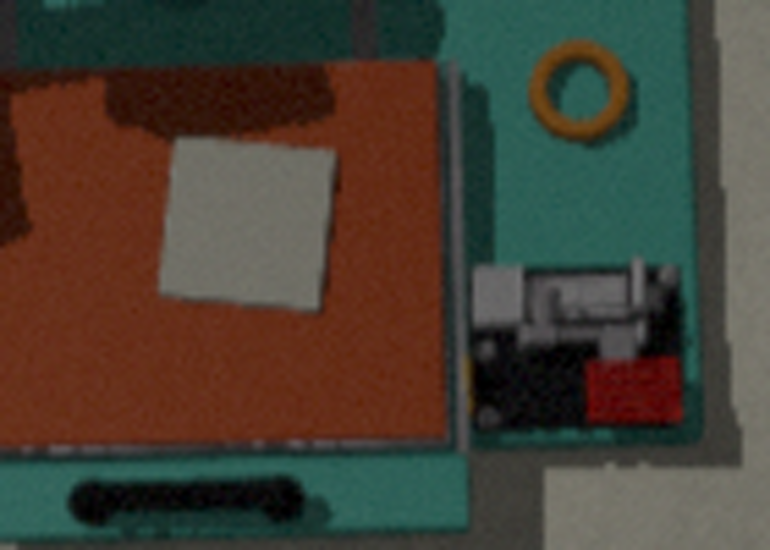

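The crop shows the handle centre at full-image (284,211), the red plate centre at (365.3,190.9) and the tab top (bright bar) at about (366,172). The press yaw is about 1.5°. Next I'll work out the approach in front of the handle, with the jaws turned along the press x axis.

```bash
cat >> h.py <<'E'
from scipy.spatial.transform import Rotation as Ro
def go(X,yaw):
    s=manip.read_state();R=Ro.from_euler('xyz',s["eef_rot"]).as_matrix()
    d=R.T@(np.float64(X)-s["eef_pos"])/1000
    cur=np.arctan2(R[1,0],R[0,0]); print("shift",np.round(d,4),"twist",round(cur-yaw,4),"t",s["clock"])
E
python3 - <<'E'
from h import *
p=manip.camera_params("top")
print("plate",onplane(p,(365.3,190.9),99),"tab",onplane(p,(366,172),123),"handle",onplane(p,(284.1,210.8),146))
a=onplane(p,(250+690/5.5,120),55);b=onplane(p,(250+700/5.5,120+440/5.5),55);print("yaw",np.degrees(np.arctan2(*(a-b)[1::-1])))
a=onplane(p,(250+467/5.5,120+60/5.5),108);b=onplane(p,(250+467/5.5,120+450/5.5),108);print("yaw",np.degrees(np.arctan2(*(a-b)[1::-1])))
go([435,27,205],np.radians(-88.6))
E
```

```text
plate [ 566.34437251 -228.93807732   99.        ] tab [ 623.81616938 -227.91907161  123.        ] handle [492.16667237  27.54631147 146.        ]
yaw 1.8000938574363199
yaw 1.0226695414337794
shift [ 4.110e-01  4.000e-04 -4.049e-01] twist 1.2696 t 0.1
```

Call:
play_rows(series=[[[0.034,0,-0.034],0.14,1],[[0.068,0,-0.067],0.28,1],[[0.103,0,-0.101],0.42,1],[[0.137,0,-0.135],0.56,1],[[0.171,0,-0.169],0.7,1],[[0.205,0,-0.202],0.84,1],[[0.24,0,-0.236],0.98,1],[[0.274,0,-0.27],1.12,1],[[0.308,0,-0.304],1.27,1],[[0.343,0,-0.337],1.27,1],[[0.377,0,-0.371],1.27,1],[[0.411,0,-0.405],1.27,1],[[0.411,0,-0.405],1.27,1],[[0.411,0,-0.405],1.27,1],[[0.411,0,-0.405],1.27,1],[[0.411,0,-0.405],1.27,1]], squeeze=10)

```text
clock: 1.7
eef_pos: [434.5, 28.0, 205.4]
eef_rot: [-1.571, -0.001, -1.545]
wrist_force: [-0.2, 0.4, 0.3]
finger_gap: 0.5
```

```bash
python3 - <<'E'
from h import *
p=manip.camera_params("wrist");im=manip.camera("wrist");cv2.imwrite("pics/w1.png",im[:,:,::-1])
print({k:np.round(v,3).tolist() for k,v in p.items()}); c,_=ray(p,(320,200),1);print("campos",c)
for n,X in(("handle",[492,27.5,142]),("plate",[566,-229,99]),("tabtop",[624,-228,123]),("tcp",[434,28,205])):print(n,proj(p,X,1))
E
```

```text
{'K': [[309.707, 0.0, 321.875], [0.0, 309.707, 198.3], [0.0, 0.0, 1.0]], 'rvec': [-2.853, -0.037, -0.004], 'tvec': [-434.513, -13.611, 398.063]}
campos [432.00758639 111.331897   385.24737666]
handle [390.38469704 213.43065947]
plate [411.4063013  375.82555711]
tabtop [454.18649826 382.90539728]
tcp [321.76948243 243.2797928 ]
```

View pics/w1.png

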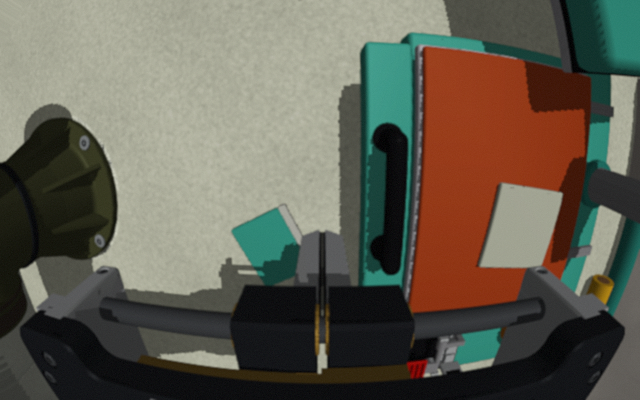

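The handle bar spans rows 125 to 272 near column 394, and the shut fingers stand in front of it. I'll go down, then push along +x in small steps.

Call:
play_rows(series=[[[-0.004,0.04,0],0,1],[[-0.004,0.077,0],0,1],[[-0.004,0.077,0.01],0,1],[[-0.004,0.077,0.02],0,1],[[-0.004,0.077,0.03],0,1],[[-0.004,0.077,0.035],0,1],[[-0.004,0.077,0.04],0,1],[[-0.004,0.077,0.045],0,1],[[-0.004,0.077,0.05],0,1],[[-0.004,0.077,0.055],0,1],[[-0.004,0.077,0.06],0,1],[[-0.004,0.077,0.06],0,1]])

```text
clock: 2.95
eef_pos: [495.0, 33.4, 128.9]
eef_rot: [-1.57, -0.001, -1.545]
wrist_force: [-0.9, 0.3, -0.4]
finger_gap: 0.7
```

Call:
play_rows(series=[[[0,0,0.004],0,1],[[0,0,0.008],0,1],[[0,0,0.012],0,1]])

```text
clock: 3.25
eef_pos: [506.4, 33.9, 128.9]
eef_rot: [-1.572, -0.001, -1.545]
wrist_force: [-6.0, 2.1, 1.3]
finger_gap: 0.8
```

```bash
python3 - <<'E'
from h import *
p=manip.camera_params("top");im=manip.camera("top")[:,:,::-1];cv2.imwrite("pics/t2.png",cv2.resize(im[120:230,240:390],None,fx=5,fy=5,interpolation=cv2.INTER_CUBIC))
print(manip.read_state()["wrist_force"],manip.read_state()["eef_pos"])
E
```

```text
[-1.79550748  0.5036208  -1.63504575] [507.10149473  33.81719718 128.93141386]
```

View pics/t2.png

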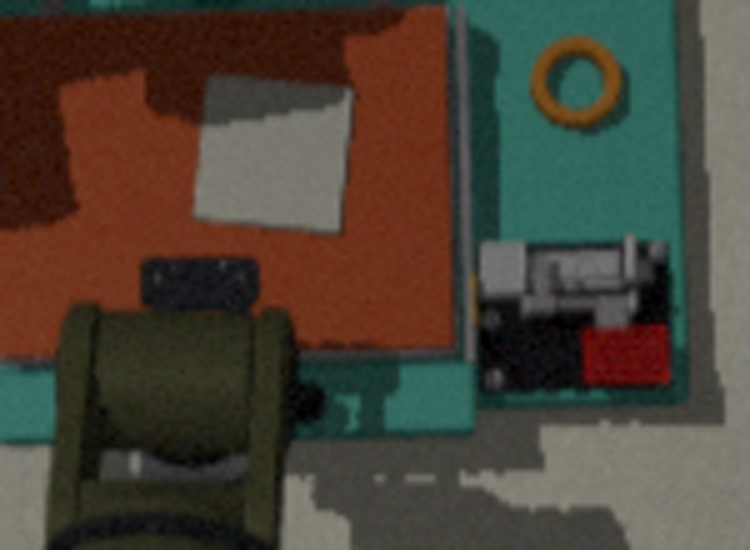

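The table moves with the hand at about 6 N. The yellow mark at crop (474,297) still stands in front of the bolt line at row 262, roughly 15 to 22 mm to go. I'll keep pushing.

Call:
play_rows(series=[[[0,0,0.004],0,1],[[0,0,0.008],0,1],[[0,0,0.012],0,1],[[0,0,0.014],0,1]])

```text
clock: 3.7
eef_pos: [520.7, 34.3, 128.9]
eef_rot: [-1.573, -0.0, -1.545]
wrist_force: [-5.6, 2.6, 1.6]
finger_gap: 0.7
```

Call:
play_rows(series=[[[0,0,0.003],0,1],[[0,0,0.005],0,1]])

```text
clock: 3.9
eef_pos: [525.3, 34.6, 128.9]
eef_rot: [-1.574, -0.0, -1.545]
wrist_force: [-6.0, 1.4, 1.1]
finger_gap: 0.6
```

Call:
play_rows(series=[[[0,0,0.003],0,1],[[0,0,0.005],0,1]])

```text
clock: 4.1
eef_pos: [528.7, 34.8, 128.8]
eef_rot: [-1.578, -0.0, -1.545]
wrist_force: [-26.3, 0.1, 14.8]
finger_gap: 0.4
```

Force jumped to 26 N, so the table is on its stop. I'll hold, back off and rise, then go to a viewing pose on the right.

Call:
play_rows(series=[[[0,0,0.001],0,1],[[0,0,0.001],0,1],[[0,0,0.001],0,1]])

```text
clock: 4.4
eef_pos: [528.5, 34.8, 128.9]
eef_rot: [-1.581, -0.0, -1.545]
wrist_force: [-12.7, 0.3, 5.6]
finger_gap: 0.5
```

Call:
play_rows(series=[[[0,0,-0.03],0,0.5],[[0,0,-0.06],0,0.5],[[0,-0.04,-0.06],0,0.5],[[0,-0.09,-0.06],0,0.5],[[0.04,-0.13,-0.03],0,0.5],[[0.09,-0.13,0],0,0.5],[[0.14,-0.13,0.02],0,0.5],[[0.19,-0.13,0.04],0,0.5],[[0.24,-0.13,0.05],0,0.5],[[0.29,-0.13,0.06],0,0.5],[[0.33,-0.13,0.06],0,0.5],[[0.33,-0.13,0.06],0,0.5],[[0.33,-0.13,0.06],0,0.5],[[0.33,-0.13,0.06],0,0.5]])

```text
clock: 5.8
eef_pos: [598.5, -293.2, 258.3]
eef_rot: [-1.581, -0.0, -1.545]
wrist_force: [-0.8, 0.7, -0.7]
finger_gap: 47.3
```

```bash
python3 - <<'E'
from h import *
s=manip.read_state();print(s["eef_pos"],s["eef_rot"],s["finger_gap"],s["joints"])
p=manip.camera_params("wrist");im=manip.camera("wrist");cv2.imwrite("pics/w2.png",im[:,:,::-1])
for n,X in(("plate",[566,-229,99]),("tabtop",[624,-228,123])):print(n,proj(p,X,1))
E
```

```text
[ 598.46350079 -293.16991827  258.30393089] [-1.58100869e+00 -9.90397759e-05 -1.54488934e+00] 47.345653580581796 [-0.50831075  0.5500184   1.04989789 -0.00528607  1.55041574 -0.53408641]
plate [295.6484457  126.16523018]
tabtop [350.65846051 128.00604066]
```

View pics/w2.png

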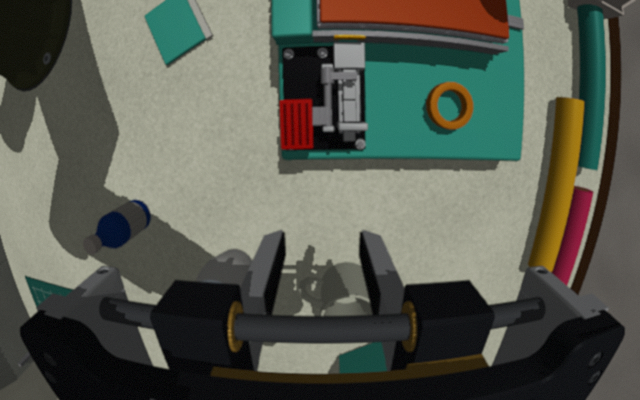

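The picture shows the table home (yellow mark at (350,37) in line with the bolt block), the red plate at about (297,124) and the tab near (353,125). I'll measure these from an enlargement.

```bash
python3 - <<'E'
from h import *
im=cv2.imread("pics/w2.png");p=manip.camera_params("wrist")
cv2.imwrite("pics/c2.png",cv2.resize(im[25:170,265:385],None,fx=5,fy=4.1,interpolation=cv2.INTER_CUBIC) if 0 else cv2.resize(im[28:168,268:388],None,fx=4.2,fy=4.2,interpolation=cv2.INTER_CUBIC))
h=cv2.cvtColor(im,cv2.COLOR_BGR2HSV).astype(int);m=((h[...,0]<6)|(h[...,0]>172))&(h[...,1]>170)&(h[...,2]>60);m[:90]=0;m[160:]=0;m[:,:270]=0;m[:,330:]=0
m=cv2.morphologyEx(m.astype(np.uint8),cv2.MORPH_CLOSE,np.ones((5,5)))
c,a,l=blob(m);r=cv2.minAreaRect(np.argwhere(l)[:,::-1].astype(np.float32));print(c,a,onplane(p,r[0],99,1),r)
for q in cv2.boxPoints(r):print(q,onplane(p,q,99,1)[:2])
E
```

```text
[296.17200986 123.67632552] 1622 [ 566.71542803 -225.60096248   99.        ] ((296.2651672363281, 123.60588073730469), (50.75913619995117, 32.639801025390625), 88.56790161132812)
[279.3161    98.642105] [ 547.65350532 -198.2032262 ]
[311.94568  97.82637] [ 583.15120333 -196.99574033]
[313.21423 148.56966] [ 585.84853672 -252.84721848]
[280.58466 149.38539] [ 549.63060863 -254.48323593]
```

View pics/c2.png

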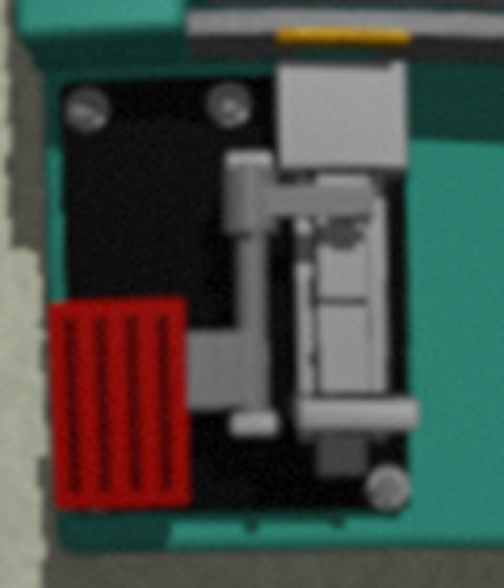

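Plate centre is at (566.7,-225.6), and the tab is consistent with the expected (626.5,-226.4). Next: hover with the fingers over the plate and beside the tab.

```bash
python3 - <<'E'
from h import *
go([597,-245,135],-1.54)
E
```

```text
shift [-0.0476  0.1236  0.0009] twist -0.0039 t 5.85
```

Call:
play_rows(series=[[[-0.02,0.03,0.001],0,0.47],[[-0.04,0.06,0.001],0,0.47],[[-0.048,0.09,0.001],0,0.47],[[-0.048,0.11,0.001],0,0.47],[[-0.048,0.123,0.001],0,0.47],[[-0.048,0.123,0.001],0,0.47],[[-0.048,0.123,0.001],0,0.47]])

```text
clock: 6.55
eef_pos: [597.5, -244.4, 136.8]
eef_rot: [-1.579, -0.001, -1.544]
wrist_force: [-0.4, -0.2, 0.6]
finger_gap: 49.7
```

```bash
python3 - <<'E'
from h import *
s=manip.read_state();print(s["eef_pos"],s["eef_rot"],s["finger_gap"],s["wrist_force"])
im=manip.camera("wrist")[:,:,::-1];cv2.imwrite("pics/w3.png",cv2.resize(im[60:340,180:470],None,fx=2.1,fy=2.1,interpolation=cv2.INTER_CUBIC))
E
```

```text
[ 597.51830517 -244.44229218  136.79880476] [-1.57949382e+00 -9.01734177e-04 -1.54356158e+00] 49.72360892107917 [-0.38481516 -0.1884221   0.56389925]
```

View pics/w3.png

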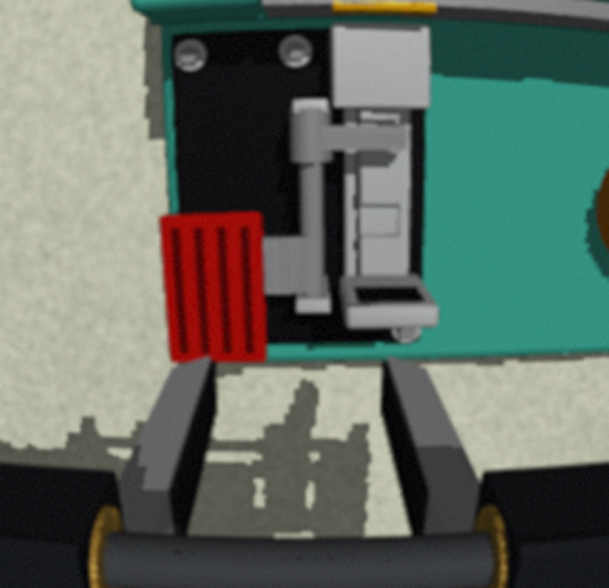

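The left fingertip (crop 195,362) lines up with the plate and the right one (405,362) with the tab, standing on its -y side. Going down.

Call:
play_rows(series=[[[0,0.015,0],0,0.47],[[0,0.025,0],0,0.47],[[0,0.032,0],0,0.47],[[0,0.036,0],0,0.47],[[0,0.036,0],0,0.47]])

```text
clock: 7.1
eef_pos: [597.1, -244.6, 100.3]
eef_rot: [-1.58, -0.001, -1.544]
wrist_force: [-0.1, -0.1, -0.2]
finger_gap: 49.5
```

Call:
play_rows(series=[[[0,0.003,0],0,0.47],[[0,0.006,0],0,0.47],[[0,0.006,0],0,0.47]])

```text
clock: 7.4
eef_pos: [597.1, -244.8, 94.5]
eef_rot: [-1.58, -0.001, -1.544]
wrist_force: [-1.1, -0.9, 5.3]
finger_gap: 49.8
```

Call:
play_rows(series=[[[0,0.002,0],0,0.47],[[0,0.004,0],0,0.47],[[0,0.004,0],0,0.47]])

```text
clock: 7.7
eef_pos: [597.1, -244.9, 91.0]
eef_rot: [-1.579, -0.001, -1.544]
wrist_force: [-2.3, 0.6, 6.7]
finger_gap: 49.9
```

The catch is held down at 6.7 N, about 8 mm sunk. Now pushing along +y.

Call:
play_rows(series=[[[-0.003,0,0],0,0.47],[[-0.006,0,0],0,0.47],[[-0.008,0,0],0,0.47],[[-0.01,0,0],0,0.47],[[-0.012,0,0],0,0.47],[[-0.014,0,0],0,0.47]])

```text
clock: 8.3
eef_pos: [596.9, -232.3, 92.0]
eef_rot: [-1.578, -0.004, -1.544]
wrist_force: [-2.8, -7.1, 5.2]
finger_gap: 50.1
```

Call:
play_rows(series=[[[-0.002,0,0],0,0.47],[[-0.005,0,0],0,0.47],[[-0.008,0,0],0,0.47]])

```text
clock: 8.6
eef_pos: [596.8, -225.7, 92.9]
eef_rot: [-1.577, -0.006, -1.545]
wrist_force: [-2.2, -7.7, 7.4]
finger_gap: 49.8
```

Moving with about 7.5 N of drag. The height crept up to 92.9, so I'll add some downward push.

Call:
play_rows(series=[[[-0.002,0.002,0],0,0.47],[[-0.005,0.003,0],0,0.47],[[-0.008,0.003,0],0,0.47],[[-0.011,0.003,0],0,0.47]])

```text
clock: 9.0
eef_pos: [596.9, -216.2, 91.2]
eef_rot: [-1.575, -0.01, -1.545]
wrist_force: [-2.7, -8.2, 8.2]
finger_gap: 49.8
```

Call:
play_rows(series=[[[-0.002,0,0],0,0.47],[[-0.004,0,0],0,0.47],[[-0.006,0,0],0,0.47]])

```text
clock: 9.3
eef_pos: [596.9, -211.7, 92.2]
eef_rot: [-1.573, -0.012, -1.546]
wrist_force: [-2.8, -8.1, 7.1]
finger_gap: 49.6
```

Call:
play_rows(series=[[[-0.002,0.001,0],0,0.47],[[-0.004,0.001,0],0,0.47],[[-0.006,0.001,0],0,0.47]])

```text
clock: 9.6
eef_pos: [597.0, -208.6, 92.4]
eef_rot: [-1.571, -0.017, -1.547]
wrist_force: [-1.9, -25.6, 5.4]
finger_gap: 49.7
```

Call:
play_rows(series=[[[-0.002,0.001,0],0,0.47],[[-0.004,0.001,0],0,0.47]])

```text
clock: 9.8
eef_pos: [597.0, -208.5, 92.6]
eef_rot: [-1.569, -0.024, -1.549]
wrist_force: [-2.0, -32.2, 2.8]
finger_gap: 49.5
```

Force rose to 32 N at y = -208.6, about 31 mm after contact, so the bolt is on its end stop. I'll ease off sideways and lift away.

Call:
play_rows(series=[[[0.002,0,0],0,0.47],[[0.004,0,0],0,0.47],[[0.005,-0.01,0],0,0.47],[[0.006,-0.03,0],0,0.47],[[0.006,-0.06,0],0,0.47],[[0.03,-0.1,0],0,0.47],[[0.07,-0.15,0],0,0.47],[[0.09,-0.16,0],0,0.47],[[0.09,-0.16,0],0,0.47],[[0.09,-0.16,0],0,0.47],[[0.09,-0.16,0],0,0.47]])

```text
clock: 10.9
eef_pos: [598.5, -293.7, 253.5]
eef_rot: [-1.571, -0.023, -1.548]
wrist_force: [0.7, 0.4, -0.7]
finger_gap: 49.8
```

```bash
python3 - <<'E'
from h import *
s=manip.read_state();print(s["eef_pos"],s["wrist_force"])
p=manip.camera_params("wrist");im=manip.camera("wrist")[:,:,::-1]
u,v=proj(p,[590,-210,99],1).astype(int);print(u,v)
u0,v0=max(u-75,0),max(v-75,0);print(u0,v0);cv2.imwrite("pics/w4.png",cv2.resize(im[v0:v0+140,u0:u0+150],None,fx=4.2,fy=4.2,interpolation=cv2.INTER_CUBIC))
t=manip.camera("side")[:,:,::-1];cv2.imwrite("pics/s4.png",cv2.resize(t[195:260,300:420],None,fx=6.5,fy=6.5,interpolation=cv2.INTER_CUBIC))
E
```

```text
[ 598.49888319 -293.66197976  253.4673199 ] [ 0.69637439  0.38438769 -0.72371584]
316 105
241 30
```

View pics/w4.png

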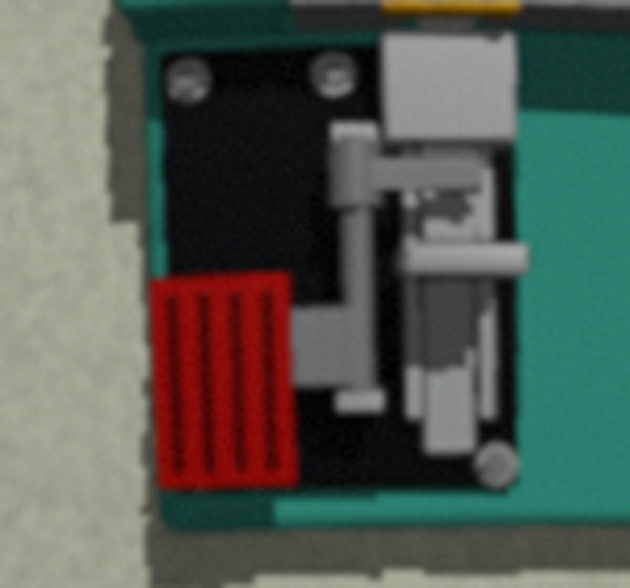

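View pics/s4.png

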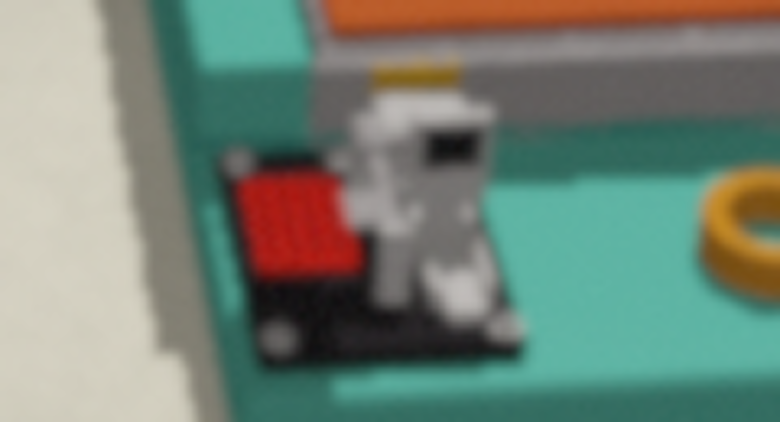

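Both views show the tab about 30 mm further across, now at crop (465,257), the bolt through to the yellow keeper, and the coaster and roll undisturbed. I'll check numerically the catch's height (side camera, before and after) and the tab's travel.

```bash
python3 - <<'E'
from h import *
p=manip.camera_params("wrist")
print("tab now",onplane(p,(351.7,91.2),123,1)," start approx y -226.4")
ps=manip.camera_params("side");print("5.5mm sink px",proj(ps,[566.7,-225.6,93.5])-proj(ps,[566.7,-225.6,99]),"expected",proj(ps,[566.7,-225.6,99]))
for im in(cv2.imread("pics/side0.png"),manip.camera("side")[:,:,::-1].copy()):
    h=cv2.cvtColor(im,cv2.COLOR_BGR2HSV).astype(int);m=((h[...,0]<6)|(h[...,0]>172))&(h[...,1]>170)&(h[...,2]>60);m[:210]=0;m[255:]=0;m[:,:325]=0;m[:,370:]=0
    print(blob(m)[:2])
print(manip.read_state()["clock"],manip.read_state()["wrist_force"])
E
```

```text
tab now [ 625.04528843 -194.22587113  123.        ]  start approx y -226.4
5.5mm sink px [-0.10319813  1.89611534] expected [345.98597511 227.88995589]
(array([345.17254902, 229.36470588]), np.int32(255))
(array([345.16334661, 229.42231076]), np.int32(251))
11.05 [-0.0154892  -0.53875144 -0.16892424]
```

The tab has travelled about 32 mm and the plate's height is unchanged from the start (0.06 px, against 1.9 px if it were still riding on the bolt). The catch is up and the hand is clear, so I'm handing in.

```bash
python3 -c "
from cell import manip; print(manip.sign_off())"
```

```text
the job is handed in; nothing more can be done
None
```

I pushed the table home by its handle, pressed the red catch down with one finger and pushed the bolt across by its tab with the other. Then I took the hand away and handed the job in at about 11 s.

- **Table:** the push force jumped from 6 N to 26 N at the stop, and the yellow mark stood in line with the bolt.
- **Bolt:** the push force rose to 32 N at its end stop. The tab measured 32 mm of travel afterwards, and the bolt had entered the keeper.
- **Catch:** it was held down about 6 to 8 mm during the push. After release, the side camera showed the plate back at its starting height (0.06 px difference, against 1.9 px if it were still riding on the bolt).
- **Hand:** it was clear of everything, with wrist force near zero.
- **Other objects:** the coaster was still on the pad in the mid-push view, and the tape roll was in place in the last one. I did not measure the others again.

No check failed or disagreed. During the slide the fingers drifted up a little, to 92.9 mm, and I corrected this with extra downward push. The sign-off reports no verdict.

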